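Load the sample mixer, clamp the jars, latch the guard and start it

TASK

Take the short reference jar out of the mixer's deck channel and stand it on the cork mat, and stand every tall sample jar from the grey board upright in the channel. Then lower the hold-down bar right down over the jars, then push the sliding guard shut until its latch clicks, and only then press the start button fully down and let it go. Leave the jars, the mat's jar and the bar in place, and do not disturb the beaker, the bottle or the grey box.

Things in the scene. Friction and masses are not known exactly. Their poses are not given: they have to be found in the camera images.
- deck_mid (a point): centre of the floor of the steel channel on the mixer's deck, 40 mm above the bench; its axes are the mixer's: x along the channel, y across it (guard parked on the +y side, console on the -y side), z up. The channel is 242 mm long and 60 mm wide inside, with walls 30 mm high: four jars fit in a row, e.g. at x = -87, -29, +29, +87 mm
- jar1_mid (a point): centre (half-way up) of a tall sample jar: amber glass with a white cap, 52 mm diameter, 80 mm high in all, of which the cap is the top 18 mm, 46 mm diameter, about 180 g; z points up through the cap. Stands on the grey board at the start; there are two to four such jars
- jar2_mid (a point): centre (half-way up) of a tall sample jar: amber glass with a white cap, 52 mm diameter, 80 mm high in all, of which the cap is the top 18 mm, 46 mm diameter, about 180 g; z points up through the cap. Stands on the grey board at the start; there are two to four such jars
- jar3_mid (a point): centre (half-way up) of a tall sample jar: amber glass with a white cap, 52 mm diameter, 80 mm high in all, of which the cap is the top 18 mm, 46 mm diameter, about 180 g; z points up through the cap. Stands on the grey board at the start; there are two to four such jars
- jar4_mid (a point): centre (half-way up) of a tall sample jar: amber glass with a white cap, 52 mm diameter, 80 mm high in all, of which the cap is the top 18 mm, 46 mm diameter, about 180 g; z points up through the cap. Stands on the grey board at the start; there are two to four such jars
- short_mid (a point): centre (half-way up) of the short reference jar: also 52 mm diameter but only 60 mm high, of which the cap is the top 14 mm, 50 mm diameter, about 140 g; z points up through the cap. Stands somewhere in the deck channel at the start
- mat_top (a point): centre of the top face of the square cork mat, 100 x 100 mm, 4 mm thick, fixed on the bench; x and y along its sides
- board_mid (a point): centre of the top face of the flat grey jar board, 190 x 190 mm, 4 mm thick, no rim, fixed on the bench; the jars stand on it
- guard (a joint): travel of the clear sliding guard in m: 0 fully shut over the channel, 0.20 fully open (moved along the mixer's +y). It slides with about 1.5 N of friction and stays where it is left; from 0.017 to 0.001 its striker roller rides under the sprung latch roller (up to about 8 N of push needed), then clicks behind it and is held
- guard_rail (a point): centre of the top edge of the grey push rail on the guard's roof, moving with it; axes as the mixer's. The rail is 110 mm long (x), 14 mm thick (y) and stands 42 mm high on the flat clear roof, whose top is 158 mm above the bench; the roof is 340 mm (x) by 170 mm (y) and reaches 40 mm beyond the rail on its +y side
- latch (a joint): lift of the sprung latch roller in m: 0 at rest, about 0.003 while the striker passes, back to 0 when it has clicked behind it. It hangs from a dark bracket on the rear end (+x) of the console, whose top is 159 mm above the bench
- holddown (a joint): angle of the steel hold-down bar in rad: 0 lowered, lying level along the middle of the channel 5 mm above the tall jars' caps; about 2 (at most 2.2) raised and leaning back over the console. It turns about a line along the mixer's x, stiff enough to stay where it is left (about 3 N at the bar)
- bar_grip (a point): the middle of the free front end of the hold-down bar (towards the robot), a good place to pinch or push it: a round steel bar 10 mm thick, along the mixer's x, free for 15 mm either way; moves with the bar. Lowered, it lies 130 mm above the bench
- bar_pivot (a point): the point on the hold-down bar's turning axis level with bar_grip, 80 mm from it; 130 mm above the bench. From there the lowered bar lies along the mixer's +y, raised upright along +z
- start (a joint): travel of the round start button in m: 0 released, 0.006 fully pressed (5 N), springs back
- console_mid (a point): centre of the top of the mixer's console, 90 mm above the bench; axes as the mixer's. The mixer is a white bench instrument fixed to the bench, 360 mm (x) by 475 mm (y), base 40 mm high; the console is 360 mm long (x) and 70 mm wide (y). The bar's two pivot posts (12 mm square, up to 130 mm above the bench) stand 50 mm to its +y side, at x = -125 and +118 mm
- start_top (a point): centre of the top of the round start button, 30 mm diameter, near the front end (-x) of the console; it faces up and is pressed down
- beaker_at (a point): a glass beaker, 80 mm diameter, 100 mm high; this point is on its axis 30 mm up. Bystander, to be left alone
- washbottle_at (a point): a white bottle, 70 mm diameter, 170 mm high; this point is on its axis 30 mm up. Bystander
- tipbox_at (a point): a closed grey box 100 x 80 x 50 mm; this point is on its axis 30 mm up. Bystander
Things that resemble listed ones, but are neither listed nor needed, are in the scene too. What is shaped like the part that bears jar2_mid but pink or red is not meant.

How it is judged:
On the way, in this order (a step that is already met when the one before it is completed fails the run):
1. the short jar stands on the mat and all tall jars stand in the channel (x of short_mid in the frame of mat_top between -0.032 and 0.032 m and y of short_mid in the frame of mat_top between -0.032 and 0.032 m and z of short_mid in the frame of mat_top between 0.022 and 0.038 m and angle between each of short_mid, jar1_mid, jar2_mid, jar3_mid, jar4_mid's own z axis and vertical below 0.12 rad and x of jar1_mid in the frame of deck_mid between -0.105 and 0.105 m and y of jar1_mid in the frame of deck_mid between -0.012 and 0.012 m and z of jar1_mid in the frame of deck_mid between 0.032 and 0.048 m and x of jar2_mid in the frame of deck_mid between -0.105 and 0.105 m and y of jar2_mid in the frame of deck_mid between -0.012 and 0.012 m and z of jar2_mid in the frame of deck_mid between 0.032 and 0.048 m and x of jar3_mid in the frame of deck_mid between -0.105 and 0.105 m and y of jar3_mid in the frame of deck_mid between -0.012 and 0.012 m and z of jar3_mid in the frame of deck_mid between 0.032 and 0.048 m and x of jar4_mid in the frame of deck_mid between -0.105 and 0.105 m and y of jar4_mid in the frame of deck_mid between -0.012 and 0.012 m and z of jar4_mid in the frame of deck_mid between 0.032 and 0.048 m), for 0.2 s.
2. the hold-down bar is lowered (value of joint holddown below 0.12 rad), for 0.2 s.
3. the guard is shut and its latch has clicked (value of joint guard below 0.005 m and value of joint latch below 0.0015 m), for 0.2 s.
4. the start button is pressed fully (value of joint start above 0.0045 m), for 0.05 s.
At the end, for the whole second after the job is handed in: tall jars upright in the channel (within 105 mm of its middle along, 12 mm across), short jar upright on the mat (centre within 32 mm each way), bar lowered (under 0.12 rad), guard within 5 mm of shut, latch roller back at rest (under 1.5 mm), button released (all of step 1 and all of step 3 and value of joint holddown below 0.12 rad and value of joint start below 0.002 m); the robot touches nothing.
It fails at once if the start button is pressed while the guard is not latched (value of joint start above 0.003 m and value of joint guard above 0.008 m).
It fails at once if the beaker is disturbed (moved over 40 mm) (distance of beaker_at from where it was at the start of the episode above 0.04 m).
It fails at once if the bottle is disturbed (moved over 40 mm) (distance of washbottle_at from where it was at the start of the episode above 0.04 m).
It fails at once if the grey box is disturbed (moved over 40 mm) (distance of tipbox_at from where it was at the start of the episode above 0.04 m).
Of jar1, jar2, jar3, jar4 only 2 to 4 are there at a start; the rules pass over those that are not, and their reading is None.
At some moment in a run one of jar1, jar2, jar3, jar4, short may be knocked a few centimetres aside while the robot is not near it.
Once in a run the grip may slacken for a moment while it holds something.
It also fails if it takes over 210 s, if anything falls off the work surface, if the arm or the gripper's body presses on something with over 40 N, if the wrist force passes 120 N, or if a joint passes its speed limit or range.

ROBOT

A 6-joint arm with a two-finger parallel gripper is mounted at the origin on the work surface. World frame = base frame: x ahead of the robot, y to its left, z up, the work surface at z = 0. Lengths are in m, angles in rad, forces in N, time in s.
With the tool pointing down it reaches from about 0.375 to 0.75 m from the base axis. Payload 9 kg.
Tool frame: the origin (TCP) lies at the very end of the fingers, on their centre line; the grasp point (between the pads) lies 19 mm behind it; z points along the fingers, x is the direction in which the jaws open and shut, and the axes are right-handed (so a half turn about z gives the same grasp; the last joint's range is limited). The gripper opens to 85 mm and grips with 20 to 120 N. Pads are 22 mm wide; open, the fingers measure 114 mm over their backs; the gripper's body (76 mm by 85 mm) begins 54 mm behind the grasp point. The pads swing forward as they close: fully open they stand 13 mm farther back than shut.
Start: joints at [0.978, 0.104, 0.097, 1.564, 0, 1.353], TCP at [0.22, 0.558, 0.231] pointing down, gripper open.
Joint ranges: [-2.99, 2.99], [-0.84, 1.86], [-1.1, 1.16], [-1.84, 2.11], [-1.51, 1.56], [-3.14, 3.14]. Speed limits (rad/s): [2.22, 2.22, 2.57, 3.14, 3.14, 3.14].

INTERFACE

Orientations are given as a unit quaternion [w, x, y, z].
In Python, from workcell import ctrl gives the robot as it stands. Calls block until the motion is done:
- ctrl.move_to(position, orientation): joint-space move of the TCP to a pose.
- ctrl.movel(position, frame=None, max_speed=0.15): straight line of the TCP; frame=None keeps the orientation; max_speed is the mean speed in m/s.
- ctrl.movej(angles): joint-space move.
- ctrl.open() and ctrl.close_gripper(): open the fingers fully, or close them until they stop; the grip force is fixed at half the most.
- ctrl.sleep(seconds).
- ctrl.solve_ik(position, orientation): joint angles nearest the present ones, or None.
- ctrl.read_state(): the state.
- ctrl.get_image(name): name is "scene" or "top" or "wrist"; returns the picture (420x560x3 uint8, red, green, blue); there is no depth.
- ctrl.get_calibration(name): a dict with "fov_y" (degrees; the focal length in pixels is half the picture's height over the tangent of half this angle, whatever the lens; pixels are square), "cx", "cy" (the principal point, pixels), "world_from_camera" (4x4, takes a point from camera to world coordinates). Camera axes: x right, y down, z forward; pixel columns grow to the right and rows downward; lengths in m; the calibration is good to about 2 mm. The wrist camera is an equidistant fisheye: a pixel r from the principal point sees the ray r / f radians off the axis. A picture is of the moment at which its call begins: read the wrist's pose just before it. get_calibration takes no time and is no camera call; for the wrist camera it gives the pose at the moment of the call.
A pose or a line that the arm cannot do raises ctrl.IKError and nothing moves.
- ctrl.finish_job(): hands the job in, once; it reports no verdict.
Trained networks look in the newest picture that a camera, given by its name, has taken for a name from the list of things; names that differ only in an ending like _2 or _b are one class to them, and where a whole thing is asked for, a point or a joint stands for the part that bears it (a point fixed in the world has none). Each returns a list of dicts, best first, with "score" (0 to 1); they miss things now and then, are a little off and sometimes report something else, mostly with a low value. They report only what shows in the picture. A call takes as long as a camera call. They do not tell look-alikes from the thing itself.
- ctrl.masks_of(camera, target): "mask" (420x560 bool, what is visible of it) and "extent" ([left, top, width, height] in pixels, round what is visible of it).
The state is a dict: "clock": time; "joint_positions": joint angles; "joint_vel": joint speeds; "joint_torque": joint torques, N m; "tcp_pos": TCP position; "tcp_rot": TCP orientation; "force": force on the tool from outside, world axes, zero at the start; "ft_torque": the same for the moment, N m; "grip_width": finger opening in m.
Only numpy, scipy, OpenCV 4.12 (cv2) and the standard library are available. Lean on these libraries where they do the work, as an engineer would, in place of code of your own. Each camera call takes 0.05 s, during which the arm holds its last target. There are 200 camera calls.

## Working session

There is one attempt and no reset: what is moved stays moved. The work goes in short steps, each a Python script; the robot and the scene stay as the last script left them, time stands still between calls to the robot, and variables do not carry over. Pictures are saved under pics/ and viewed, about 12 in all and at most 16, crops included, and the job is handed in when it is done.

```bash
ls; mkdir -p pics; python3 - <<'E'
from workcell import ctrl
import cv2,numpy as np
for c in("scene","top"):
    im=ctrl.get_image(c); cv2.imwrite(f"pics/{c}0.png",cv2.cvtColor(im,cv2.COLOR_RGB2BGR))
    k=ctrl.get_calibration(c); print(c,k["fov_y"],k["cx"],k["cy"],np.round(k["world_from_camera"],3).tolist())
    for t in ["jar1_mid","short_mid","mat_top","board_mid","guard_rail","bar_grip","start_top","console_mid","beaker_at","washbottle_at","tipbox_at"]:
        try:
            for d in ctrl.masks_of(c,t)[:6]:
                ys,xs=np.nonzero(d["mask"]); print(t,round(d["score"],2),d["extent"],round(xs.mean(),1),round(ys.mean(),1),im[d["mask"]].mean(0).round())
        except Exception as e: print(t,repr(e))
print(ctrl.read_state()["clock"])
E
```

```text
pics
scene 42.00301348122061 269.9041244821587 216.01356160243 [[0.328, 0.743, -0.584, 1.347], [0.945, -0.253, 0.21, -0.481], [0.008, -0.62, -0.785, 1.268], [0.0, 0.0, 0.0, 1.0]]
jar1_mid 0.77 [175.4, 226.0, 19.4, 30.5] 184.4 238.4 [154. 145. 136.]
jar1_mid 0.39 [319.0, 169.4, 53.6, 93.7] 341.3 210.6 [173. 175. 178.]
jar1_mid 0.15 [217.4, 242.7, 20.6, 31.4] 227.4 259.2 [151. 141. 132.]
short_mid 0.92 [357.6, 199.3, 20.0, 26.3] 368.2 211.6 [169. 166. 161.]
short_mid 0.72 [217.4, 244.2, 23.1, 31.6] 227.4 258.7 [154. 144. 135.]
mat_top 0.62 [313.4, 201.9, 12.5, 9.0] 319.0 203.5 [103. 108. 109.]
mat_top 0.58 [261.9, 276.0, 43.8, 37.3] 281.4 294.2 [210. 161. 109.]
mat_top 0.52 [316.8, 169.9, 52.0, 91.3] 341.4 210.7 [172. 174. 177.]
guard_rail 0.96 [379.0, 144.7, 130.7, 132.0] 448.9 205.5 [180. 183. 181.]
bar_grip 0.9 [317.7, 165.4, 53.7, 96.3] 341.9 211.4 [170. 172. 174.]
start_top 0.64 [380.4, 142.7, 129.9, 128.4] 449.1 205.3 [181. 183. 182.]
start_top 0.59 [315.6, 197.3, 8.3, 13.0] 318.8 203.9 [102. 106. 107.]
console_mid 0.83 [297.6, 140.6, 214.3, 174.9] 403.2 229.5 [165. 167. 166.]
co
[... 975 characters left out ...]
 201.0, 18.7, 21.3] 322.9 212.0 [211. 199. 188.]
guard_rail 0.91 [32.0, 103.0, 106.3, 144.6] 79.0 174.4 [209. 209. 204.]
guard_rail 0.18 [329.8, 134.6, 34.1, 36.1] 345.4 150.3 [156. 162. 153.]
bar_grip 0.91 [187.4, 121.7, 22.3, 121.8] 203.1 181.0 [211. 210. 210.]
bar_grip 0.71 [33.0, 101.9, 200.3, 155.2] 134.7 182.4 [191. 191. 188.]
console_mid 0.62 [37.2, 102.6, 198.2, 149.7] 134.7 182.1 [191. 191. 188.]
beaker_at 0.95 [325.0, 288.6, 31.9, 32.8] 338.6 302.1 [119. 121. 120.]
washbottle_at 0.95 [329.2, 132.2, 35.6, 38.4] 345.5 150.4 [156. 162. 154.]
tipbox_at 0.76 [261.4, 257.9, 34.2, 42.2] 279.3 278.9 [194. 200. 197.]
tipbox_at 0.29 [302.7, 193.8, 73.0, 78.3] 338.0 234.9 [176. 181. 178.]
1.2
```

```bash
python3 - <<'E'
import cv2
a=cv2.imread("pics/top0.png");cv2.imwrite("pics/top0c.png",cv2.resize(a[90:350,20:380],(800,578),interpolation=cv2.INTER_CUBIC))
a=cv2.imread("pics/scene0.png");cv2.imwrite("pics/scene0c.png",cv2.resize(a[120:360,150:520],None,fx=2.16,fy=2.16,interpolation=cv2.INTER_CUBIC))
E
```

```text
(no output)
```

View pics/top0c.png

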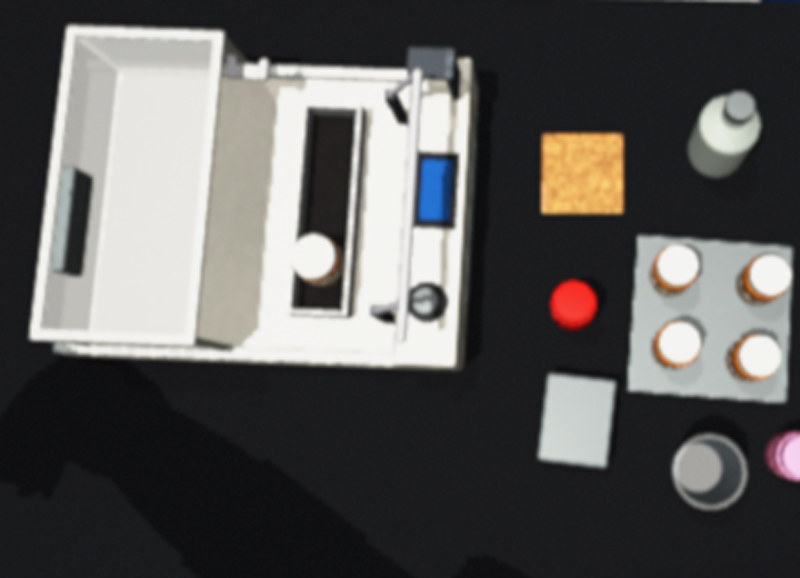

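View pics/scene0c.png

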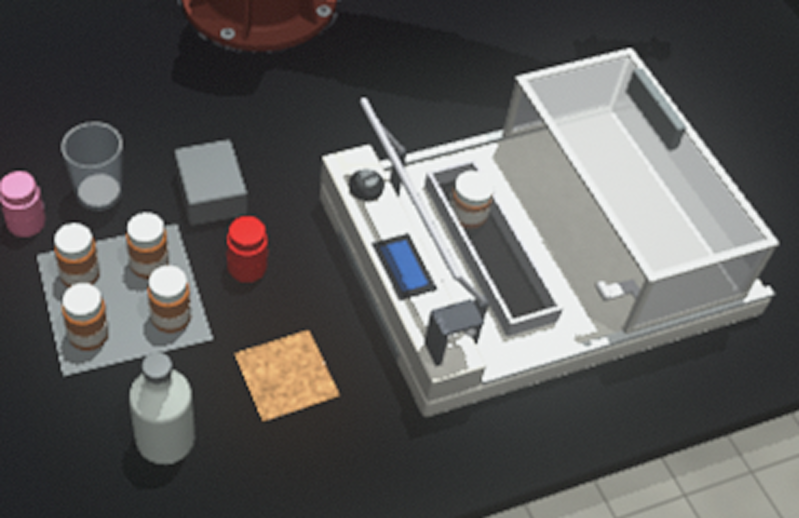

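Top view (crop px): four amber jars on the board at about (677,267), (767,277), (678,343), (757,356). The short jar is in the channel near its front end at (316,257). The mat is at (583,173). A red jar at (573,304) and a pink one at (790,455) are decoys. The bar is raised and the guard is open.

```bash
cat > h.py <<'E'
from workcell import ctrl
import numpy as np, cv2
def K(c):
    k=ctrl.get_calibration(c); return dict(k,f=210/np.tan(np.radians(k["fov_y"])/2),T=np.array(k["world_from_camera"]),fish=c=="wrist")
def unproj(k,u,v,z):
    d=np.array([(u-k["cx"])/k["f"],(v-k["cy"])/k["f"],1.])
    if k["fish"]:
        r=np.hypot(*d[:2]); d=np.array([d[0]/r*np.sin(r),d[1]/r*np.sin(r),np.cos(r)])
    d=k["T"][:3,:3]@d; o=k["T"][:3,3]; return o+d*(z-o[2])/d[2]
def proj(k,P):
    p=(np.asarray(P,float)-k["T"][:3,3])@k["T"][:3,:3]
    if k["fish"]:
        r=np.hypot(p[0],p[1]); th=np.arctan2(r,p[2]); s=k["f"]*th/max(r,1e-9)
        return np.array([k["cx"]+s*p[0],k["cy"]+s*p[1]])
    return np.array([k["cx"],k["cy"]])+k["f"]*p[:2]/p[2]
def down(a): # tool down, jaw axis at yaw a
    return [0.,float(np.cos(a/2)),float(np.sin(a/2)),0.]
def shot(c,name):
    k=K(c); im=ctrl.get_image(c); cv2.imwrite(f"pics/{name}.png",cv2.cvtColor(im,cv2.COLOR_RGB2BGR)); return k,im
E
python3 - <<'E'
from h import *
k=K("top")
P={"chTL":(307,107,.07),"chTR":(367,108,.07),"chBR":(352,316,.07),"chBL":(291,315,.07),"roofTL":(68,26,.158),"roofTR":(223,32,.158),"roofBR":(196,345,.158),"roofBL":(30,338,.158),
"consTR":(472,60,.09),"consBR":(462,367,.09),"short":(316,257,.1),"matTL":(541,132,.004),"matTR":(624,132,.004),"matBR":(624,214,.004),"matBL":(541,214,.004),
"j1":(677,267,.084),"j2":(767,277,.084),"j3":(678,343,.084),"j4":(757,356,.084),"red":(573,304,.06),"btn":(426,300,.1),"railT":(90,170,.2),"railB":(78,273,.2),"box":(577,420,.05),"beaker":(708,470,.1),"bottle":(720,150,.08),
"barT":(418,70,.2),"barB":(402,340,.2)}
for n,(u,v,z) in P.items(): print(n,unproj(k,20+u/2.2222,90+v/2.2222,z).round(4))
s=ctrl.read_state(); print(s["tcp_pos"],s["tcp_rot"],s["grip_width"],s["clock"])
w=K("wrist"); print(w["T"].round(3).tolist(),w["f"],w["cx"],w["cy"])
E
```

```text
chTL [0.7154 0.1338 0.07  ]
chTR [0.7161 0.0627 0.07  ]
chBR [0.4685 0.0655 0.07  ]
chBL [0.4677 0.1355 0.07  ]
roofTL [0.7712 0.3773 0.158 ]
roofTR [0.7688 0.206  0.158 ]
roofBR [0.4242 0.2066 0.158 ]
roofBL [0.4267 0.3814 0.158 ]
consTR [ 0.7709 -0.0613  0.09  ]
consBR [ 0.4127 -0.0652  0.09  ]
short [0.5308 0.1031 0.1   ]
matTL [ 0.7131 -0.1417  0.004 ]
matTR [ 0.7159 -0.2454  0.004 ]
matBR [ 0.6112 -0.2474  0.004 ]
matBL [ 0.6084 -0.145   0.004 ]
j1 [ 0.5333 -0.304   0.084 ]
j2 [ 0.5246 -0.4062  0.084 ]
j3 [ 0.4467 -0.3061  0.084 ]
j4 [ 0.4346 -0.3947  0.084 ]
red [ 0.4906 -0.1871  0.06  ]
btn [ 0.4856 -0.0229  0.1   ]
railT [0.5983 0.3145 0.2   ]
railB [0.4909 0.3158 0.2   ]
box [ 0.358  -0.1953  0.05  ]
beaker [ 0.3082 -0.3381  0.1   ]
bottle [ 0.6731 -0.353   0.08  ]
barT [ 0.7149 -0.0179  0.2   ]
barB [ 0.4321 -0.0161  0.2   ]
[0.21964344 0.55837315 0.23132104] [-7.78806978e-06  8.26460843e-01  5.62994205e-01  2.83425683e-05] 0.08524312504701688 1.2
[[0.366, 0.879, 0.306, 0.141], [0.93, -0.346, -0.121, 0.589], [-0.0, 0.329, -0.944, 0.373], [0.0, 0.0, 0.0, 1.0]] 325.19226210127806 275.1448388837467 209.56199061952975
```

```bash
python3 - <<'E'
from h import *
ctrl.move_to([.50,.10,.30],down(np.pi/2)); 
k,im=shot("wrist","w1")
print(k["T"].round(3).tolist(),ctrl.read_state()["joint_positions"],ctrl.read_state()["clock"])
for t in("short_mid","bar_grip","guard_rail","start_top"):
    for d in ctrl.masks_of("wrist",t)[:3]:
        ys,xs=np.nonzero(d["mask"]); print(t,round(d["score"],2),d["extent"],xs.mean().round(1),ys.mean().round(1))
o=cv2.cvtColor(im,cv2.COLOR_RGB2BGR)
D=np.array([.592,.100])
for dx in(-.121,.121):
    for dy in(-.03,.03):
        u=proj(k,[D[0]+dx,D[1]+dy,.07]).round().astype(int); cv2.circle(o,tuple(map(int,u)),3,(0,255,0),1)
        print(u)
cv2.imwrite("pics/w1b.png",cv2.resize(o,None,fx=1.42,fy=1.42,interpolation=cv2.INTER_CUBIC))
E
```

```text
[[-0.0, 0.944, 0.329, 0.415], [1.0, 0.001, -0.001, 0.1], [-0.001, 0.329, -0.944, 0.442], [0.0, 0.0, 0.0, 1.0]] [-5.82906189e-02 -1.41975449e-01 -2.04490184e-02  1.69249325e+00
  1.07418930e-04 -5.91873789e-02] 3.2083
short_mid 0.69 [322.5, 111.1, 204.0, 270.6] 445.6 220.4
short_mid 0.56 [258.4, 174.7, 46.6, 54.5] 280.6 201.5
short_mid 0.3 [148.7, 154.8, 25.7, 30.3] 161.6 169.6
bar_grip 0.63 [125.0, 127.7, 92.5, 242.2] 148.8 206.4
bar_grip 0.52 [148.4, 156.0, 24.9, 27.4] 161.8 168.9
guard_rail 0.57 [323.4, 114.5, 206.3, 270.5] 445.2 221.1
start_top 0.56 [147.2, 155.8, 25.7, 26.6] 162.1 169.8
[250 149]
[302 149]
[255 320]
[296 320]
```

View pics/w1b.png

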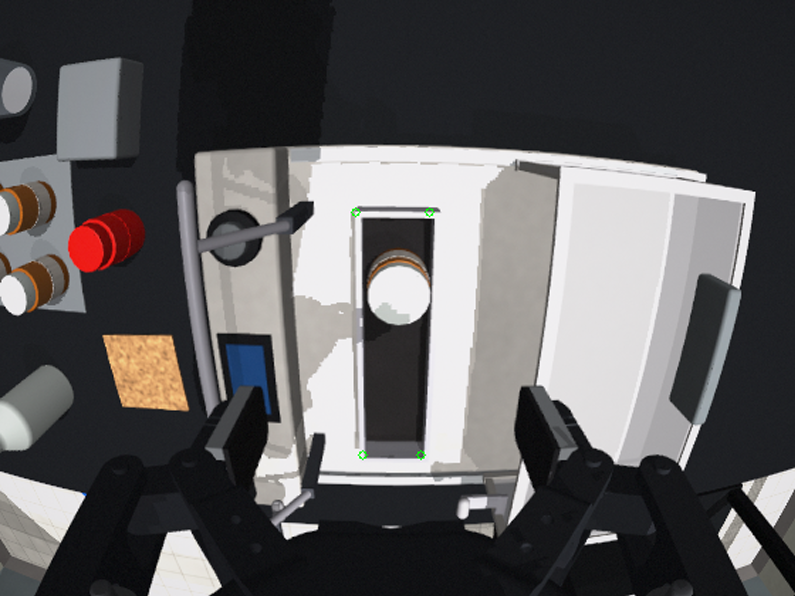

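Overlay check: the channel corners (green) sit about 4–5 viewed px to the left of the real inner rim. I'll refine this with edge profiles.

```bash
python3 - <<'E'
from h import *
k=K("wrist"); im=cv2.imread("pics/w1.png"); g=cv2.cvtColor(im,cv2.COLOR_BGR2GRAY)
for x in(.52+.07,.63,.66,.49):
    row=int(round(proj(k,[x,.1,.07])[1])); print(x,row,list(zip(range(246,312),g[row,246:312].tolist())))
c=278; print("col",c,list(zip(range(142,178),g[142:178,c].tolist())),list(zip(range(300,340),g[300:340,c].tolist())))
for u,v in((250,0),):pass
d=0.04
o=cv2.resize(im[135:345,230:325],None,fx=2.8,fy=2.8,interpolation=cv2.INTER_CUBIC)
D=np.array([.594,.1045])
for z,col in((.07,(0,255,0)),(.04,(0,0,255))):
    q=[(proj(k,[D[0]+a,D[1]+b,z])-[230,135]+.5)*2.8 for a,b in((-.121,-.03),(-.121,.03),(.121,.03),(.121,-.03))]
    cv2.polylines(o,[np.int32(q)],True,col,1)
cv2.imwrite("pics/w1c.png",o)
E
```

```text
0.5900000000000001 243 [(246, 239), (247, 233), (248, 174), (249, 156), (250, 161), (251, 198), (252, 236), (253, 236), (254, 226), (255, 150), (256, 75), (257, 44), (258, 44), (259, 44), (260, 42), (261, 42), (262, 42), (263, 42), (264, 41), (265, 41), (266, 41), (267, 43), (268, 42), (269, 43), (270, 42), (271, 42), (272, 43), (273, 43), (274, 43), (275, 42), (276, 41), (277, 41), (278, 43), (279, 43), (280, 43), (281, 43), (282, 42), (283, 42), (284, 41), (285, 41), (286, 42), (287, 43), (288, 43), (289, 42), (290, 41), (291, 41), (292, 40), (293, 42), (294, 42), (295, 36), (296, 22), (297, 23), (298, 22), (299, 25), (300, 41), (301, 56), (302, 156), (303, 226), (304, 237), (305, 237), (306, 238), (307, 239), (308, 240), (309, 240), (310, 239), (311, 239)]
0.63 271 [(246, 239), (247, 239), (248, 239), (249, 158), (250, 156), (251, 158), (252, 232), (253, 232), (254, 232), (255, 228), (256, 79), (257, 44), (258, 43), (259, 40), (260, 42), (261, 40), (262, 42), (263, 41), (264, 41), (265, 42), (266, 41), (267, 43), (268, 43), (269, 42), (270, 41), (271, 41), (272, 41), (273, 42), (2
[... 2113 characters left out ...]
56, 43), (157, 42), (158, 41), (159, 42), (160, 40), (161, 42), (162, 43), (163, 41), (164, 40), (165, 39), (166, 38), (167, 38), (168, 40), (169, 40), (170, 40), (171, 40), (172, 40), (173, 39), (174, 41), (175, 43), (176, 102), (177, 111)] [(300, 42), (301, 42), (302, 42), (303, 42), (304, 40), (305, 43), (306, 40), (307, 38), (308, 40), (309, 39), (310, 54), (311, 85), (312, 94), (313, 96), (314, 95), (315, 96), (316, 97), (317, 94), (318, 93), (319, 92), (320, 95), (321, 93), (322, 118), (323, 219), (324, 230), (325, 233), (326, 238), (327, 238), (328, 238), (329, 238), (330, 238), (331, 238), (332, 233), (333, 101), (334, 102), (335, 124), (336, 225), (337, 238), (338, 238), (339, 237)]
```

View pics/w1c.png

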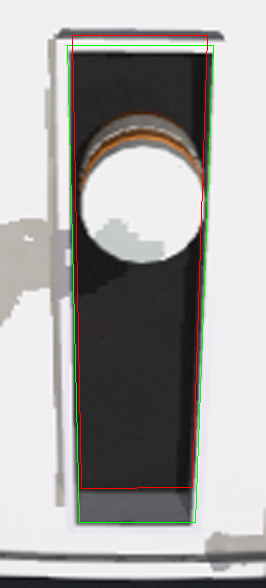

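```bash
python3 - <<'E'
from h import *
k=K("wrist")
for v,l,r,rf in((165,254.7,305.3,302.7),(243,255.2,301.8,299.3),(271,255.8,301,298.5),(290,256.2,299.8,297.5)):
    print(v,"L rim/floor",unproj(k,l,v,.07)[:2].round(4),unproj(k,l,v,.04)[:2].round(4),"R rim",unproj(k,r,v,.07)[:2].round(4),"Rfloor",unproj(k,rf,v,.04)[:2].round(4))
print("near rim",unproj(k,278,153.3,.07),"far floor",unproj(k,278,310.3,.04),"far rim",unproj(k,278,322.3,.07))
# short cap: circle
im=cv2.imread("pics/w1.png"); 
print("short cap", [unproj(k,230+u/2.8-.5,135+v/2.8-.5,.1).round(4).tolist() for u,v in((80,203),(204,203),(142,146),(142,262))])
E
```

```text
165 L rim/floor [0.4899 0.0755] [0.4959 0.0735] R rim [0.4897 0.1345] Rfloor [0.4958 0.134 ]
243 L rim/floor [0.5895 0.0742] [0.6036 0.0721] R rim [0.5895 0.133 ] Rfloor [0.6036 0.1323]
271 L rim/floor [0.6304 0.0739] [0.6478 0.0718] R rim [0.6304 0.1334] Rfloor [0.6477 0.1326]
290 L rim/floor [0.6605 0.0736] [0.6803 0.0716] R rim [0.6605 0.1329] Rfloor [0.6803 0.1322]
near rim [0.47608944 0.10257687 0.07      ] far floor [0.71765891 0.10371982 0.04      ] far rim [0.7172149  0.10352471 0.07      ]
short cap [[0.5314, 0.0804, 0.1], [0.5313, 0.1296, 0.1], [0.5079, 0.1048, 0.1], [0.5567, 0.1051, 0.1]]
```

```bash
cat >> h.py <<'E'
D=np.array([.5967,.1030])
S=lambda: ctrl.read_state()
def goto(p,a,z=None): ctrl.move_to(list(map(float,p)),down(a))
def lin(p,v=.25): ctrl.movel(list(map(float,p)),max_speed=v)
def descend(p,zt,n=5,step=.003,lim=5):
    """lower to zt, last n steps watching the force"""
    lin([*p,zt+n*step],.15); f0=S()["force"][2]
    for i in range(n):
        lin([*p,zt+(n-1-i)*step],.04); f=S()["force"][2]-f0
        if f>lim: print("contact at",zt+(n-1-i)*step,f); return
def pick(p,a,z,zl=.27):
    ctrl.open(); goto([*p,max(z+.08,.17)],a); lin([*p,z],.15); ctrl.close_gripper(); w0=S()["grip_width"]
    f0=S()["force"][2]; lin([*p,zl],.25); s=S(); print("pick w",round(w0,4),round(s["grip_width"],4),"df",round(s["force"][2]-f0,2),"t",round(s["clock"],1)); return s["grip_width"]
def place(p,a,zt,zl=.27):
    q=S()["tcp_pos"]; goto([*p,zl],a); print("w before lowering",round(S()["grip_width"],4))
    descend(p,zt); ctrl.open(); lin([*p,zt+.12],.3); print("placed t",round(S()["clock"],1))
E
python3 - <<'E'
from h import *
w=pick((.532,.105),np.pi/2,.075)
if w>.03:
    lin([.60,-.05,.27],.3)
    place((.662,-.195),np.pi/2,.040)
    k,im=shot("wrist","w2")
    k2,_=shot("top","t2")
E
```

```text
pick w 0.0489 0.0487 df -9.1 t 6.4
w before lowering 0.0491
contact at 0.04 5.261221773940795
placed t 11.6
```

```bash
python3 - <<'E'
from h import *
goto([.49,-.33,.32],0)   # above board, camera offset along tool y
k,im=shot("wrist","w3")
print(k["T"][:3,3],S()["clock"])
for t in("jar1_mid","short_mid","board_mid"):
    for d in ctrl.masks_of("wrist",t)[:6]:
        ys,xs=np.nonzero(d["mask"]); print(t,round(d["score"],2),d["extent"],xs.mean().round(1),ys.mean().round(1))
a=cv2.imread("pics/w2.png");b=cv2.imread("pics/w3.png")
cv2.imwrite("pics/v3.png",cv2.resize(np.vstack([a[60:360],b]),None,fx=.83,fy=.83,interpolation=cv2.INTER_AREA))
E
```

```text
[ 0.4900514  -0.24596602  0.46099968] 12.9
jar1_mid 0.9 [215.9, 191.2, 41.2, 50.8] 235.8 216.9
short_mid 0.68 [222.5, 131.4, 40.8, 46.3] 243.2 151.7
short_mid 0.56 [370.0, 30.9, 46.0, 43.4] 394.5 51.2
board_mid 0.91 [206.3, 111.5, 137.2, 127.6] 273.6 169.0
```

View pics/v3.png

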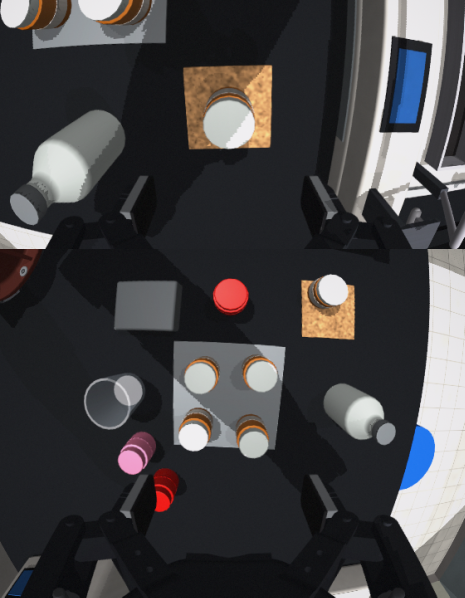

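The short jar stands on the cork, upper part at view (230,122). The board's four jars have caps at view (201,375), (261,374), (194,436), (253,442). A second red decoy and the pink one are outside the board. Next I refine the cap centres.

```bash
cat >> h.py <<'E'
def cap(k,im,p,z=.084,R=.023):
    """refine a jar cap's world xy: best circle by radial gradient on the projected rim"""
    g=cv2.GaussianBlur(cv2.cvtColor(im,cv2.COLOR_RGB2GRAY),(3,3),0).astype(np.float32); th=np.linspace(0,2*np.pi,48,endpoint=False)
    def score(x,y):
        def ring(r):
            P=np.array([proj(k,[x+r*np.cos(t),y+r*np.sin(t),z]) for t in th],np.float32)
            return cv2.remap(g,P[:,:1],P[:,1:],cv2.INTER_LINEAR).ravel()
        return np.clip(ring(R-.0025)-ring(R+.0025),-20,60).mean()
    p=np.array(p,float)
    for st,n in((.004,6),(.001,4)):
        c=[(score(p[0]+i*st,p[1]+j*st),i,j) for i in range(-n,n+1) for j in range(-n,n+1)]
        s,i,j=max(c); p=p+[i*st,j*st]
    return p,s
E
python3 - <<'E'
from h import *
k=K("wrist"); im=cv2.cvtColor(cv2.imread("pics/w3.png"),cv2.COLOR_BGR2RGB); o=cv2.imread("pics/w3.png")
for u,v in((201,375),(261,374),(194,436),(253,442)):
    p0=unproj(k,u/.83,(v-249)/.83,.084)[:2]; p,s=cap(k,im,p0); print(p0.round(4),p.round(4),s.round(1))
    q=[proj(k,[*(p+.023*np.array([np.cos(t),np.sin(t)])),.084]) for t in np.linspace(0,6.28,60)]
    cv2.polylines(o,[np.int32(np.round(np.array(q)*8))],True,(0,255,0),1,shift=3)
p,s=cap(k,im,(.662,-.195),.064,.025); print("short",p,s)
q=[proj(k,[*(p+.025*np.array([np.cos(t),np.sin(t)])),.064]) for t in np.linspace(0,6.28,60)]
cv2.polylines(o,[np.int32(np.round(np.array(q)*8))],True,(0,255,0),1,shift=3)
cv2.imwrite("pics/v4.png",cv2.resize(o[20:270,200:450],None,fx=2.2,fy=2.2))
E
```

```text
[ 0.4519 -0.305 ] [ 0.4499 -0.31  ] 59.9
[ 0.5366 -0.3033] [ 0.5366 -0.3073] 59.4
[ 0.4386 -0.3976] [ 0.4376 -0.3986] 60.0
[ 0.5282 -0.4073] [ 0.5302 -0.4123] 60.0
short [ 0.648 -0.169] 58.915974
```

View pics/v4.png

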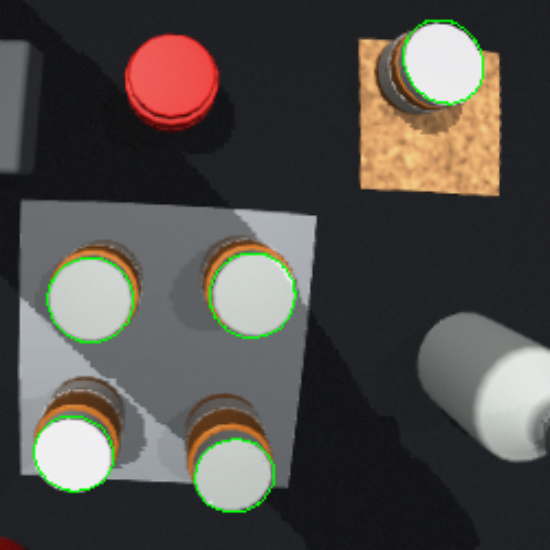

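Circles fit all caps well. The short jar now sits at (.648,-.169), but I set it down at (.662,-.195) and the picture right after placing showed it there. It has evidently been knocked, so I'll re-centre it and then load the jars, looking again before each pick.

```bash
cat >> h.py <<'E'
VIEW=[.49,-.33,.32]
def look(name,guess):
    goto(VIEW,0); k,im=shot("wrist",name); out=[]
    for g in guess: p,s=cap(k,im,g); out.append(p); print("  jar",np.round(g,3),"->",p.round(4),round(float(s),1))
    p,s=cap(k,im,(.662,-.195),.064,.025); print("  short",p.round(4),round(float(s),1))
    return k,im,out
def load(p,dx):
    w=pick(p,np.pi/4,.042)
    if w<.03: raise SystemExit("missed")
    lin([.58,-.06,.28],.35); t=(D[0]+dx,D[1])
    goto([*t,.27],np.pi/2); w=S()["grip_width"]; print("  w",round(w,4))
    if w<.03: raise SystemExit("lost")
    descend(t,.079,n=10,step=.004,lim=5); ctrl.open(); lin([*t,.19],.3); print("  placed t",round(S()["clock"],1))
E
python3 - <<'E'
from h import *
pick((.648,-.169),np.pi/2,.039,zl=.09); place((.662,-.195),np.pi/2,.040,zl=.09)
G=[(.4499,-.310),(.5366,-.3073),(.4376,-.3986),(.5302,-.4123)]
k,im,o=look("w5",G)
c=[(359,38),(500,52),(500,195),(360,188)]
m=[unproj(k,200+u/2.2,20+v/2.2,.004)[:2] for u,v in c]; print("mat",np.mean(m,0).round(4))
load(o[0],.087)
shot("wrist","w6"); look("w7",o[1:])
E
```

```text
pick w 0.0488 0.0488 df -7.61 t 16.2
w before lowering 0.0488
placed t 19.1
  jar [ 0.45 -0.31] -> [ 0.4499 -0.31  ] 59.9
  jar [ 0.537 -0.307] -> [ 0.5366 -0.3073] 59.2
  jar [ 0.438 -0.399] -> [ 0.4376 -0.3986] 60.0
  jar [ 0.53  -0.412] -> [ 0.5292 -0.4123] 59.9
  short [ 0.66  -0.197] 57.3
mat [ 0.6644 -0.1968]
pick w 0.0497 0.0504 df -8.7 t 23.8
  w 0.0503
  placed t 30.1
  jar [ 0.537 -0.307] -> [ 0.5366 -0.3073] 59.1
  jar [ 0.438 -0.399] -> [ 0.4376 -0.3986] 60.0
  jar [ 0.529 -0.412] -> [ 0.5292 -0.4123] 59.9
  short [ 0.661 -0.197] 57.3
```

View pics/w6.png

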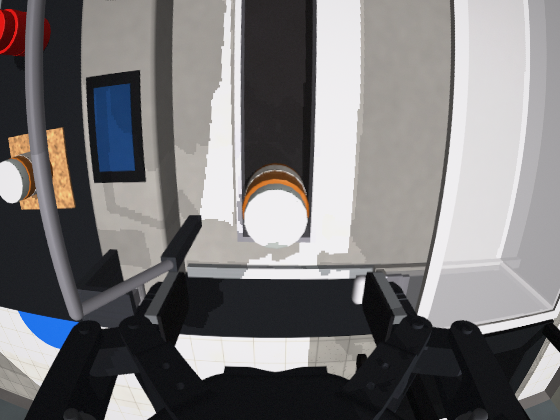

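The first jar stands in the far end of the channel, with its cap at (275,218). I'll carry on with the other three.

```bash
python3 - <<'E'
from h import *
G=[(.5366,-.3073),(.4376,-.3986),(.5292,-.4123)]
for i,dx in enumerate((.029,-.029,-.087)):
    load(G[0],dx)
    if len(G)>1: _,_,G=look(f"w8_{i}",G[1:])
goto([.49,.10,.30],np.pi/2); k,im=shot("wrist","w9"); shot("top","t9")
for dx in(.087,.029,-.029,-.087):
    p,s=cap(k,im,(D[0]+dx,D[1]),.12); print((p-D).round(4),round(float(s),1))
E
```

```text
pick w 0.0502 0.0503 df -7.47 t 35.4
  w 0.0505
  placed t 41.6
  jar [ 0.438 -0.399] -> [ 0.4376 -0.3986] 60.0
  jar [ 0.529 -0.412] -> [ 0.5292 -0.4123] 59.8
  short [ 0.661 -0.197] 57.4
pick w 0.0503 0.0502 df -8.47 t 47.0
  w 0.0497
  placed t 53.5
  jar [ 0.529 -0.412] -> [ 0.5292 -0.4123] 59.8
  short [ 0.661 -0.197] 57.5
pick w 0.0501 0.0501 df -8.07 t 58.8
  w 0.0501
  placed t 65.3
[ 0.087 -0.001] 41.1
[ 0.029 -0.001] 60.0
[-0.029  0.   ] 59.9
[-0.088  0.   ] 60.0
```

View pics/w9.png

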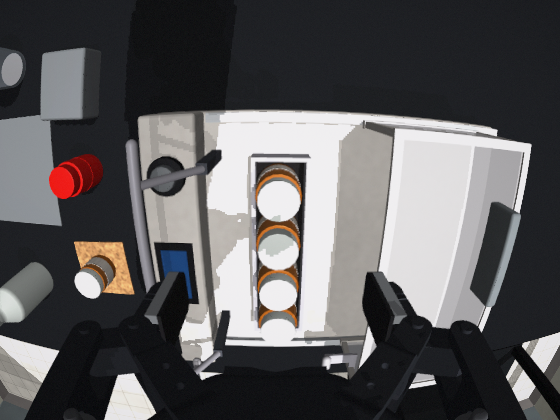

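All four jars stand in the channel, caps at (278,200), (278,246), (277,291), (277,325). Next I locate the raised bar by intersecting its rays with its turning circle, and the button too.

```bash
python3 - <<'E'
from h import *
from scipy.optimize import brentq
k=K("wrist"); py=D[1]-.08
def bar(u,v):
    f=lambda z:np.hypot(unproj(k,u,v,z)[1]-py,z-.13)-.08
    zs=np.linspace(.14,.212,73); fs=[f(z) for z in zs]; r=[]
    for a,b,fa,fb in zip(zs,zs[1:],fs,fs[1:]):
        if fa*fb<0: q=unproj(k,u,v,brentq(f,a,b)); r.append((q.round(4).tolist(),round(float(np.arctan2(q[2]-.13,q[1]-py)),3)))
    print(u,v,r,[round(x,3) for x in(min(fs,key=abs),)])
for u,v in((131,141),(132,150),(137,186),(145,240),(148,270)): bar(u,v)
for z in(.095,.1): print("btn",unproj(k,165,175,z))
im=cv2.imread("pics/w9.png"); o=cv2.resize(im[120:220,110:240],None,fx=5,fy=5,interpolation=cv2.INTER_CUBIC); cv2.imwrite("pics/v9.png",o)
E
```

```text
131 141 [([0.4307, -0.0143, 0.2008], 2.056)] [np.float64(0.0)]
132 150 [([0.4379, -0.014, 0.2009], 2.052)] [np.float64(0.0)]
137 186 [([0.4673, -0.0124, 0.2017], 2.029)] [np.float64(0.0)]
145 240 [([0.5147, -0.0118, 0.202], 2.02)] [np.float64(-0.0)]
148 270 [([0.5449, -0.0146, 0.2006], 2.061)] [np.float64(0.0)]
btn [ 0.48290653 -0.02552788  0.095     ]
btn [ 0.48178116 -0.02372146  0.1       ]
```

View pics/v9.png

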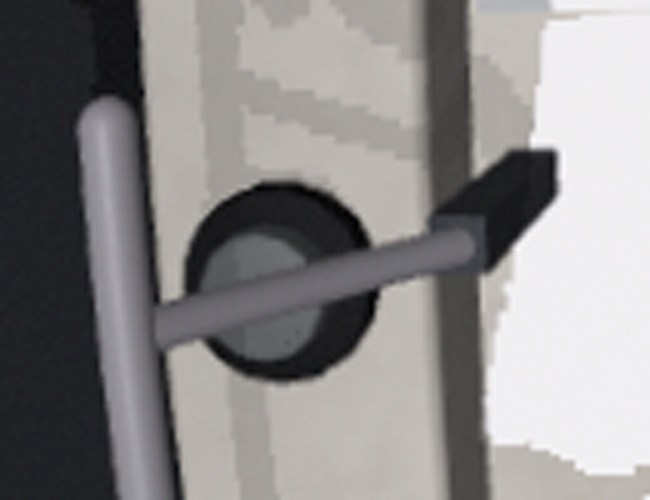

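The bar's free end spans x≈.430–.462 at y≈-.013, z≈.2015, about 2.04 rad. The button is at about (.482,-.025). Next I pinch the bar and swing it along its arc.

```bash
python3 - <<'E'
from h import *
py=D[1]-.08; h=.022; X=.446
P=lambda a:[X,py+.08*np.cos(a),.13+.08*np.sin(a)-h]
ctrl.open(); p=P(2.04); goto([p[0],p[1],.27],np.pi/2); lin(p,.12); f0=np.array(S()["force"]); ctrl.close_gripper()
s=S(); print("w",round(s["grip_width"],4),(np.array(s["force"])-f0).round(1))
for i,a in enumerate(np.linspace(2.04,0.03,15)[1:]):
    lin(P(a),.1); s=S()
    if i%2 or i>10: print(round(a,2),round(s["grip_width"],4),(np.array(s["force"])-f0).round(1))
    if np.linalg.norm(np.array(s["force"])-f0)>40: print("STOP");break
print("t",s["clock"]); shot("scene","s10")
E
```

```text
w 0.0077 [-1.8 -3.3  2. ]
1.75 0.0081 [-7.4 -3.4 18.4]
1.47 0.0079 [-3.4  3.9 14.8]
1.18 0.0082 [-2.5  4.5 13.8]
0.89 0.0077 [2.5 6.2 7.2]
0.6 0.008 [4.9 7.9 1.7]
0.32 0.0082 [ 6.8 10.7 -1.1]
0.17 0.0077 [ 4.6 13.9  4. ]
0.03 0.0079 [ 6.7 17.7  1. ]
t 72.0583
```

```bash
python3 - <<'E'
from h import *
ctrl.open(); p=S()["tcp_pos"]; lin([p[0],p[1],.26],.25); k,im=shot("wrist","w11"); _,b=shot("scene","s11")
print((np.array(S()["force"])).round(1),S()["clock"])
pr=[proj(k,[x,D[1],.13]).round(1).tolist() for x in(.445,.52,.6)]; print(pr)
cv2.imwrite("pics/v11.png",cv2.cvtColor(np.vstack([im[60:],b[120:340]]),cv2.COLOR_RGB2BGR))
E
```

```text
[-0.4 -0.  -0.3] 73.6917
[[276.4, 198.5], [276.3, 273.3], [276.2, 335.9]]
```

View pics/v11.png

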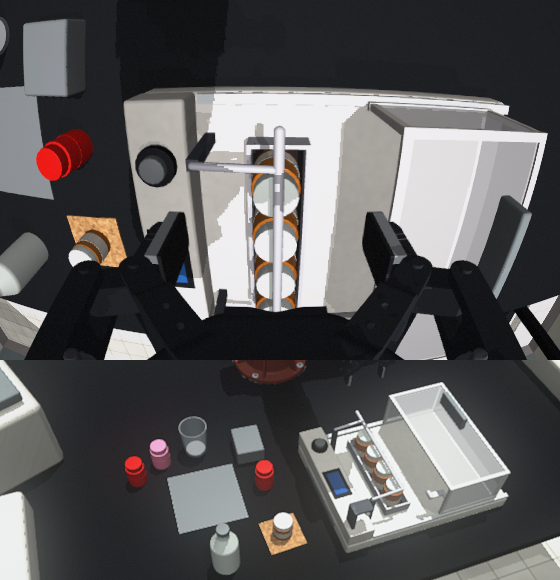

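The bar lies along the middle of the caps and the jars are upright. I'll probe its height from above to confirm it, then push the guard.

```bash
python3 - <<'E'
from h import *
ctrl.close_gripper(); X=.446; lin([X,D[1],.15],.2); f0=S()["force"][2]
for z in np.arange(.143,.1325,-.0015):
    lin([X,D[1],z],.04); f=S()["force"][2]-f0; print(round(z,4),round(f,1),end="; ")
    if f>6: break
print(); lin([X,D[1],.26],.25)
RX=.545; q=[RX,.375,.26]
goto(q,np.pi); k,im=shot("wrist","w12"); lin([RX,.375,.172],.2)
f0=np.array(S()["force"]); y=.375
while y>.165:
    y-=.01; lin([RX,y,.172],.1); f=np.array(S()["force"])-f0
    if y>.32 or int(y*1000)%3==0: print(round(y,3),f.round(1),end="; ")
    if f[1]>20: print("STOP");break
print(S()["clock"])
E
```

```text
0.143 -0.2; 0.1415 0.3; 0.14 0.2; 0.1385 -1.0; 0.137 -0.3; 0.1355 -0.2; 0.134 7.6; 
0.365 [-0.6  2.2 -1.1]; 0.355 [ 0.   0.6 -1. ]; 0.345 [-0.4  0.4 -1. ]; 0.335 [ 0.3  0.7 -1.4]; 0.325 [-1.  -0.2 -1.5]; 0.295 [-1.   0.6 -0.3]; 0.265 [-0.7  0.5 -1. ]; 0.235 [ 0.3  1.3 -1.5]; 0.205 [-0.2  0.3 -0.8]; 0.175 [ 0.3  0.5 -1.4]; STOP
84.6417
```

```bash
python3 - <<'E'
from h import *
s=S(); print(s["tcp_pos"].round(4),s["force"].round(1)); _,b=shot("scene","s13"); _,w=shot("wrist","w13")
cv2.imwrite("pics/v13.png",cv2.cvtColor(np.vstack([cv2.resize(b[140:300,290:520],(560,390)),w[:200]]),cv2.COLOR_RGB2BGR))
E
```

```text
[0.5448 0.1684 0.1721] [ 1.6 19.7 -1.1]
```

View pics/v13.png

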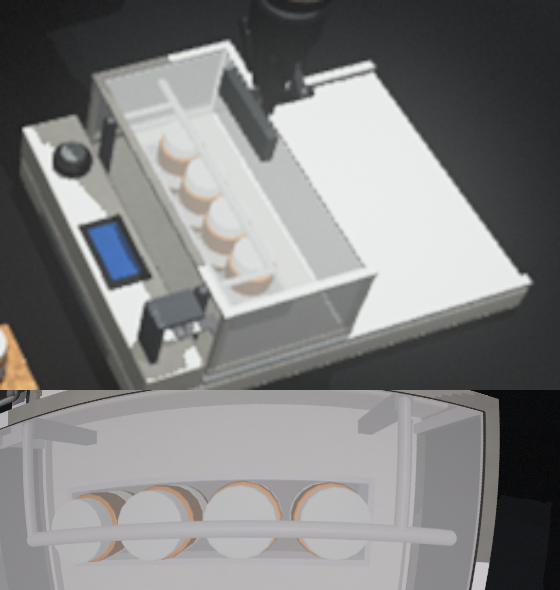

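The guard is nearly shut and its striker is about at the latch bracket; the push force just rose to 20 N. I'll continue in small steps.

```bash
python3 - <<'E'
from h import *
p=S()["tcp_pos"]; y=p[1]
for i in range(16):
    y-=.0015; lin([.545,y,.172],.03); ctrl.sleep(.1); s=S(); print(round(s["tcp_pos"][1],4),s["force"].round(1),end="; ")
    if s["force"][1]>32: break
print(); _,b=shot("scene","s14"); print(s["clock"])
cv2.imwrite("pics/v14.png",cv2.cvtColor(np.vstack([cv2.resize(b[140:300,290:520],(800,556),interpolation=cv2.INTER_CUBIC)]),cv2.COLOR_RGB2BGR))
E
```

```text
0.1685 [-0.9  9.3  0.8]; 0.1684 [ 0.5 17.5  0.7]; 0.1684 [ 1.  24.6 -1.1]; 0.1684 [ 1.7 32.1 -1.6]; 
86.1417
```

View pics/v14.png

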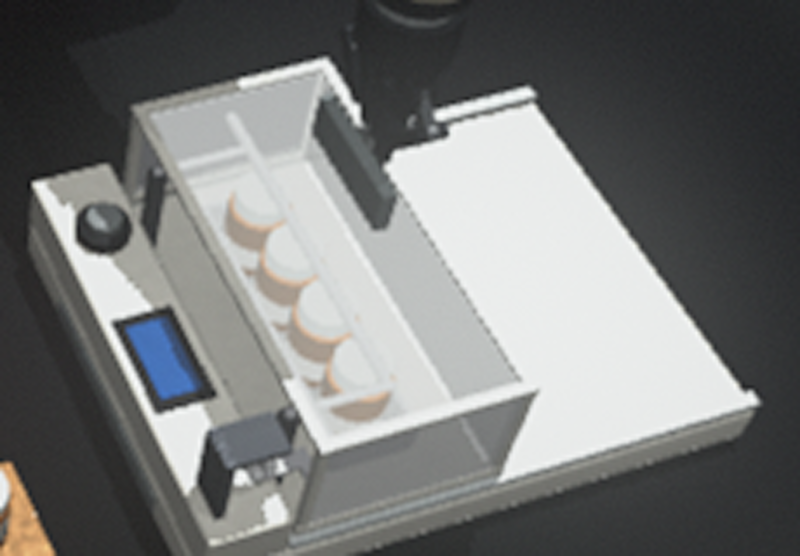

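The guard is stiff against a stop at 32 N. I'll measure the roof corners to see whether that is really shut.

```bash
python3 - <<'E'
from h import *
k=K("scene")
for u,v in((135,108),(325,62),(535,388),(322,450)): print(unproj(k,290+u/3.478,140+v/3.478,.158).round(4))
p=S()["tcp_pos"]; lin([p[0],p[1]+.03,p[2]],.15); lin([p[0],p[1]+.03,.27],.25)
goto([.55,.06,.34],np.pi/2); k,w=shot("wrist","w15"); shot("top","t15"); print(S()["clock"])
o=cv2.cvtColor(w,cv2.COLOR_RGB2BGR)
for g,c in((0,(0,255,0)),(.015,(0,0,255))):
    q=[proj(k,[.5975+a,.0925+g+b,.158]) for a,b in((-.17,-.085),(-.17,.085),(.17,.085),(.17,-.085))]
    cv2.polylines(o,[np.int32(np.round(q))],True,c,1)
cv2.imwrite("pics/v15.png",cv2.resize(o,None,fx=1.42,fy=1.42))
E
```

```text
[0.4236 0.0224 0.158 ]
[0.4262 0.189  0.158 ]
[0.7649 0.1854 0.158 ]
[0.7629 0.0187 0.158 ]
88.425
```

View pics/v15.png

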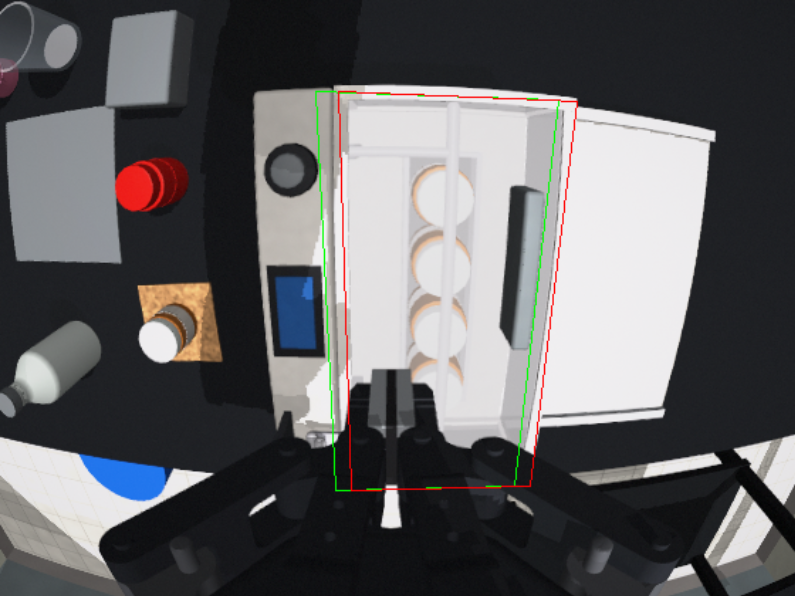

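Roof measures y≈.02–.19, centred near the channel (.103), which is plausible for shut. The latch needs a closer look.

```bash
python3 - <<'E'
from h import *
goto([.69,.10,.25],np.pi); k,w=shot("wrist","w16"); print(S()["clock"],proj(k,[.75,0,.13]))
cv2.imwrite("pics/v16.png",cv2.resize(cv2.cvtColor(w[50:330,180:520],cv2.COLOR_RGB2BGR),None,fx=2.1,fy=2.1,interpolation=cv2.INTER_CUBIC))
E
```

```text
89.8083 [200.49880762  85.38384156]
```

View pics/v16.png

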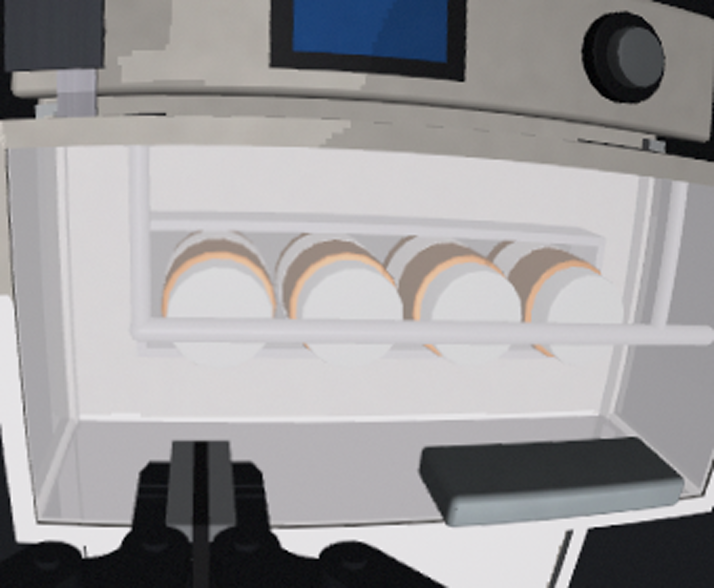

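A light rod from the guard reaches under the dark bracket at view (75,90), and the stop was rigid. I'll test the latch with a gentle pull (≤4 N) from the other side of the rail.

```bash
python3 - <<'E'
from h import *
goto([.545,.115,.27],np.pi); lin([.545,.115,.175],.15); ctrl.sleep(.2); f0=S()["force"][1]; y=.115
while y<.150:
    y+=.001; lin([.545,y,.175],.03); ctrl.sleep(.05); f=S()["force"][1]-f0
    if y>.125: print(round(y,3),round(S()["tcp_pos"][1],4),round(f,1),end="; ")
    if f<-5: break
lin([.545,y-.008,.175],.1); lin([.545,y-.008,.27],.25); print(S()["clock"])
E
```

```text
0.126 0.126 0.9; 0.127 0.127 1.2; 0.128 0.128 1.0; 0.129 0.129 0.3; 0.13 0.13 0.1; 0.131 0.131 0.4; 0.132 0.132 0.6; 0.133 0.133 1.1; 0.134 0.1338 -2.3; 0.135 0.1341 -6.8; 98.225
```

The guard held rigidly against 6.8 N with only 1.5 N of friction to resist, so it is latched. Next I triangulate the button.

```bash
python3 - <<'E'
from h import *
from scipy.optimize import least_squares
import numpy as np
# wrist poses of w15, w16, w9 rebuilt from the tool poses (camera fixed to tool)
k=K("wrist"); s=S(); 
def TT(p,a):
    c,q=np.cos(a),np.sin(a); T=np.eye(4); T[:3,:3]=[[c,q,0],[q,-c,0],[0,0,-1]]; T[:3,3]=p; return T
E=np.linalg.inv(TT(s["tcp_pos"],np.pi))@k["T"]
obs=[]
for p,a,uv in(([.49,.10,.30],np.pi/2,(162.4,179.6)),([.55,.06,.34],np.pi/2,(204.2,118.3)),([.69,.10,.25],np.pi,(484.8,77.1))):
    obs.append((dict(k,T=TT(p,a)@E),np.array(uv)))
r=least_squares(lambda x:np.concatenate([proj(c,x)-u for c,u in obs]),[.482,-.024,.1]); b=r.x; print(b.round(4),r.fun.round(1))
if abs(b[0]-.482)>.008 or abs(b[1]+.025)>.008: raise SystemExit
goto([b[0],b[1],.22],np.pi); lin([b[0],b[1],.12],.15); ctrl.sleep(.1); f0=np.array(S()["force"]); z=.12
while z>.088:
    z-=.001; lin([b[0],b[1],z],.03); f=np.array(S()["force"])-f0
    if f[2]>.8: print(round(z,4),round(S()["tcp_pos"][2],4),f.round(1),end="; ")
    if f[2]>14: break
ctrl.sleep(.3); print(); shot("scene","s17"); lin([b[0],b[1],.25],.2); print(S()["force"].round(1),S()["clock"])
E
```

```text
[ 0.4842 -0.0243  0.1078] [ 0.4 -1.1 -1.2  1.4  0.1  0.8]
0.111 0.1111 [-0.2 -0.2  1.3]; 0.11 0.11 [ 0.9 -0.7  3.2]; 0.109 0.109 [-0.8 -0.4  1.7]; 0.108 0.1081 [-0.2  0.1  3.3]; 0.107 0.1071 [ 0.3 -1.3  4. ]; 0.106 0.1061 [-0.8 -0.   3.7]; 0.105 0.1059 [-3.6  0.5 11.3]; 0.104 0.1058 [-5.8  1.3 18.5]; 
[-0.2  0.2 -0.2] 105.0917
```

The button spring showed from .111 to .106 and then a hard stop, so it was fully pressed, and it has been released. One last look before handing in.

```bash
python3 - <<'E'
from h import *
goto([.50,-.05,.34],np.pi/2); k,w=shot("wrist","w18"); _,b=shot("scene","s18")
p,s=cap(k,w,(.661,-.196),.064,.025); print("short",p.round(4),round(float(s),1))
goto([.40,-.10,.34],np.pi/2); _,b=shot("scene","s19"); print(S()["clock"])
cv2.imwrite("pics/v18.png",cv2.cvtColor(cv2.resize(b[120:360,150:520],None,fx=2.16,fy=2.16,interpolation=cv2.INTER_CUBIC),cv2.COLOR_RGB2BGR))
E
```

```text
short [ 0.663 -0.197] 60.0
107.1333
```

View pics/v18.png

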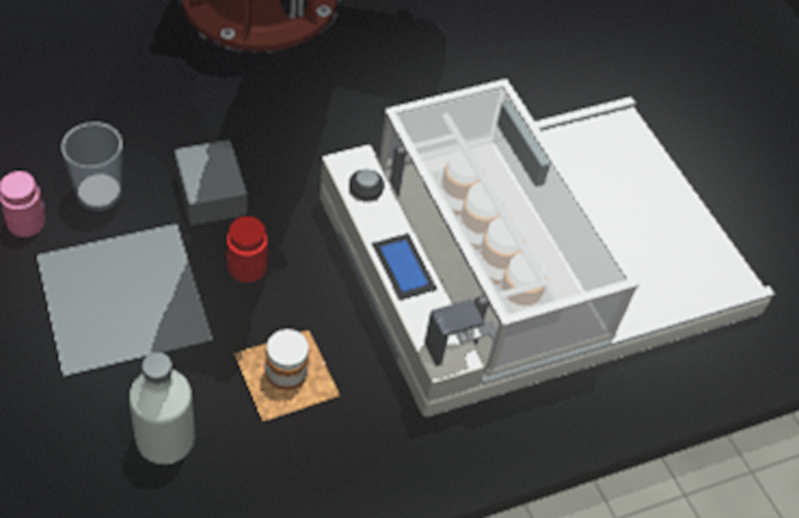

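The picture shows four jars upright under the bar in the shut guard, the short jar on the mat at (287,358), and the beaker, box and bottle where they started.

```bash
python3 -c "
from workcell import ctrl; print(ctrl.finish_job(), ctrl.read_state()['clock'])"
```

```text
the job is handed in; nothing more can be done
the job is handed in; nothing more can be done
```

I did every step in order and handed the job in at about 107 s of the 210 s allowed. No verdict was reported.

- **Short jar:** I moved it from the channel to the cork mat. It then shifted about 26 mm off-centre while the robot was elsewhere, so I re-centred it. The last check put it within about 2 mm of the mat's centre.
- **Tall jars:** All four stand in the channel within about 1 mm of their planned spots. They were still upright in the final picture.
- **Hold-down bar:** It is down. Pressing on it lightly from above met it at 134 mm, against 135 mm expected for the top of a fully lowered bar.
- **Guard and latch:** I pushed the guard to a rigid stop at 32 N. It then held against a 6.8 N pull, so I took it as latched, although I could not see the latch roller directly. The stop came about 53 mm before where my first estimate of the rail put it. Measuring the roof corners showed that estimate was wrong.
- **Start button:** It sprang through about 6 mm to a hard stop at 18 N and was then released. I read no button position directly.
- **Beaker, bottle and box:** They looked unmoved in the final picture.

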